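# Set and lock the board in its rework frame

### The job

The data logger's circuit board stands in a turning rework frame. Turn it about its long axis towards the robot, to about 26 degrees from upright (its steel rail is the place to hold it), where the slot in the index disc at the left end meets the lock pin; then turn the red lock knob clockwise as far as it goes, so that the pin sits in the slot and holds the board, and let go. Do not press hard on the green board itself, and leave the vial, the brush and the tweezers round the frame where they lie.

Things in the scene. Friction and masses are not known exactly. Their poses are not given: they have to be found in the camera images.
- frame: Fixed stand: grey base plate 150 x 280 x 12 mm, an aluminium upright (up to z 185 mm) near each end. Origin: centre of the plate's underside, on the bench. x points to the side away from the robot, y along the board's turning axis to the left end with index disc and knob, z up. The turning axis runs along y 165 mm above the origin.
- pivot (a point): The point on the turning axis half-way between the uprights, 165 mm above the frame's origin; axes those of the frame.
- carrier (a joint): Turn of board and carrier: 0 = upright, positive = upper rail leans towards the robot (frame -x), -0.7 to 1.2 rad. The disc's slot (in line with the upper rail) meets the lock pin at 0.45 rad (26 degrees); the pin has about 2 mm (0.05 rad) to spare either side. Balanced, stays where left (friction 0.15 N m, 3 N at the rail).
- rail_mid (a point): Middle of the carrier's upper steel rail: a round bar, 12 mm diameter, 178 mm long, parallel to the turning axis and 55 mm from it; bare for 50 mm either side of this point. It turns with the board: z points from the turning axis to the rail, y along the rail. A like rail is on the lower edge.
- lock_knob (a joint): Turn of the red lock knob: 0 = open, grows clockwise seen from above, stop at 1.3 rad = locked. A brass pin on its side arm (44 mm from its axis) enters the slot in the last 0.2 rad; if the slot is not there the pin meets the disc's face and the knob stops at about 1.1. Stays where left; friction 0.06 N m.
- knob_grip (a point): On the knob's axis, in its red wing grip: a bar 64 long, 14 thick, 32 mm high (12 above, 20 below this point). In the frame it lies at x -74, y 122, z 218 mm; the axis leans 0.45 rad from vertical to the robot's side (frame -x). Axes turn with the knob: z outward along its axis; the bar lies 1.3 rad from x towards y: when open nearly along the turning axis, when locked square to it.
- vial_red: Bystander: sample vial with red cap, 34 mm across, 35 mm high, to the right of the frame. Origin: centre of its underside.
- flat_brush: Bystander: flat dusting brush, 50 x 192 x 12 mm, lying behind the frame. Origin: its middle, on the bench.
- tweezers: Bystander: steel tweezers, 14 x 122 x 9 mm, lying in front of the frame. Origin: their middle, on the bench.
- board_mid (a point): Green circuit board, 156 x 94 x 3 mm, in the plane of the two rails, held in the carrier by four black clips; parts up to 10 mm high on the side facing the robot, none over 2 mm high within 30 mm of the upper rail's axis near its middle. This point: its centre, on the turning axis; x its normal (far side), y the long axis, z to the upper rail.

How it is judged (in metres and radians):
On the way:
1. the board is turned so that the slot faces the lock pin (carrier within 0.09 rad of 0.45), the knob still unlocked (below 1.0 rad) (value of joint carrier between 0.36 and 0.54 rad and value of joint lock_knob below 1 rad), for 0.2 s.
At the end, for the whole second after the job is handed in: The board leans 0.45 rad (26 degrees) towards the robot, within 0.09 rad, at rest, and the lock knob is turned beyond 1.2 of its 1.3 rad, the pin in the slot (value of joint carrier between 0.36 and 0.54 rad and value of joint lock_knob above 1.2 rad and velocity of joint carrier between -0.05 and 0.05 rad/s); the robot touches nothing.
It fails at once if the green board is pressed by the fingers with more than 12 N (contact force between the fingers and carrier_c40 above 12 N).
It fails at once if the vial, the brush or the tweezers are moved by more than 20 mm (distance of any of vial_red, flat_brush, tweezers from where it was at the start of the episode above 0.02 m).
It also fails if it takes over 64 s, if anything falls off the work surface, if the arm or the gripper's body presses on something with over 40 N, if the wrist force passes 120 N, or if a joint passes its speed limit or range.

### The arm

A 6-joint arm with a two-finger parallel gripper is mounted at the origin on a cart in front of the work surface, level with it; the furniture and walls round the work are solid. World frame = base frame: x ahead of the robot, y to its left, z up, the work surface at z = 0. Lengths are in mm, angles in rad, forces in N, time in s.
With the tool pointing down it reaches from about 275 to 825 mm from the base axis. Payload 4.9 kg.
Tool frame: the origin (TCP) lies at the very end of the fingers, on their centre line; the grasp point (between the pads) lies 19 mm behind it; z points along the fingers, y is the direction in which the jaws open and shut (so a half turn about z gives the same grasp; the last joint's range is limited). The gripper opens to 85 mm and grips with 20 to 120 N. Pads are 22 mm wide; open, the fingers measure 114 mm over their backs; the gripper's body (76 mm by 85 mm) begins 54 mm behind the grasp point. The pads swing forward as they close: fully open they stand 13 mm farther back than shut.
Start: joints at [1.079, 0.326, -0.193, 1.052, 0, 1.437], TCP at [192.613, 515.188, 231.281] pointing down, gripper open.
Joint ranges: [-2.65, 2.65], [-0.97, 1.79], [-1.3, 1.35], [-1.93, 2.1], [-1.47, 1.37], [-3.14, 3.14]. Speed limits (rad/s): [2.57, 2.57, 3.14, 3.14, 3.14, 3.14].

### API

Orientations are given as [roll, pitch, yaw] about the fixed x, y, z axes, in that order (R = Rz(yaw) Ry(pitch) Rx(roll)).
In Python, from bench import bot, solve_ik, imaging gives the robot as it stands. Calls block until the motion is done:
- bot.move_ptp(position, orientation): joint-space move of the TCP to a pose.
- bot.movel(position, rot=None, max_speed=150, threshold=None): straight line of the TCP; rot=None keeps the orientation; max_speed is the mean speed in mm/s. With threshold (N) it stops when the force on the tool has changed by that much, and returns True; else False.
- bot.move_j(angles): joint-space move.
- bot.grip(opening, effort=None): opening from 0.0 (shut) to 1.0 (fully open); effort is the grip in N (None keeps the last); returns when the fingers have stopped.
- bot.dwell(seconds).
- solve_ik(position, orientation): joint angles nearest the present ones, or None.
- bot.get_state(): the state.
- imaging.capture(name): name is "side" or "top" or "wrist"; returns the picture (480x640x3 uint8, blue, green, red); there is no depth.
- imaging.camera_model(name): a dict with "K" (3x3 intrinsics, pixels), "position" and "rotation" of the camera in the world. Camera axes: x right, y up, looking along -z (the intrinsics and any distortion apply to the point x, -y, -z); pixel columns grow to the right and rows downward; lengths in mm; the calibration is good to about 2 mm. A picture is of the moment at which its call begins: read the wrist's pose just before it. camera_model takes no time and is no camera call; for the wrist camera it gives the pose at the moment of the call.
A pose or a line that the arm cannot do raises bot.IKError and nothing moves.
- bot.sign_off(): hands the job in, once; it reports no verdict.
The state is a dict: "t": time; "qpos": joint angles; "joint_velocities": joint speeds; "effort": joint torques, N m; "tcp_pos": TCP position; "orientation": TCP orientation; "contact_force": force on the tool from outside, world axes, zero at the start; "wrist_torque": the same for the moment, N m; "opening": opening from 0.0 (shut) to 1.0 (fully open).
Only numpy, scipy, OpenCV 4.12 (cv2) and the standard library are available. Lean on these libraries where they do the work, as an engineer would, in place of code of your own. Each camera call takes 0.05 s, during which the arm holds its last target. There are 200 camera calls.

## Working session

There is one attempt and no reset: what is moved stays moved. The work goes in short steps, each a Python script; the robot and the scene stay as the last script left them, time stands still between calls to the robot, and variables do not carry over. Pictures are saved under pics/ and viewed, about 8 in all and at most 12, crops included, and the job is handed in when it is done.

```bash
ls; mkdir -p pics; python3 - <<'E'
from bench import bot, solve_ik, imaging
import cv2
for n in ("side","top"):
    cv2.imwrite(f"pics/{n}0.png",imaging.capture(n)); m=imaging.camera_model(n); print(n,m)
print(bot.get_state())
E
```

```text
pics
side {'K': array([[564.46562495,   0.        , 321.36164989],
       [  0.        , 564.46562495, 238.30652316],
       [  0.        ,   0.        ,   1.        ]]), 'position': array([  39.95698912, -928.76881627,  589.91939684]), 'rotation': array([ 1.18160195,  0.02713067, -0.55425119])}
top {'K': array([[564.37474481,   0.        , 317.82590721],
       [  0.        , 564.37474481, 236.60391026],
       [  0.        ,   0.        ,   1.        ]]), 'position': array([ 514.371233  ,   -4.23043395, 1079.66176602]), 'rotation': array([ 0.11506321, -0.00577472, -1.54594668])}
{'t': 0.1, 'qpos': array([ 1.07878110e+00,  3.26864327e-01, -1.93465801e-01,  1.05202706e+00,
       -4.92806114e-06,  1.43661105e+00]), 'joint_velocities': array([ 0.00027856,  0.00073446,  0.0048428 , -0.00130582,  0.0004344 ,
       -0.00107757]), 'effort': array([-8.90355727e-05, -4.44238436e+01,  2.63038588e+01,  7.87381228e-03,
       -1.21890225e-04,  5.04811851e-06]), 'tcp_pos': array([192.36765535, 514.70460812, 230.58997819]), 'orientation': array([-3.14004516e+00, -2.03932891e-04,  2.78376255e+00]), 'contact_force': array([0.145021  , 0.20892893, 0.76039792]), 'wrist_torque': array([-0.00736301, -0.03988984,  0.01000358]), 'opening': 1.0003410486207849}
```

View pics/side0.png

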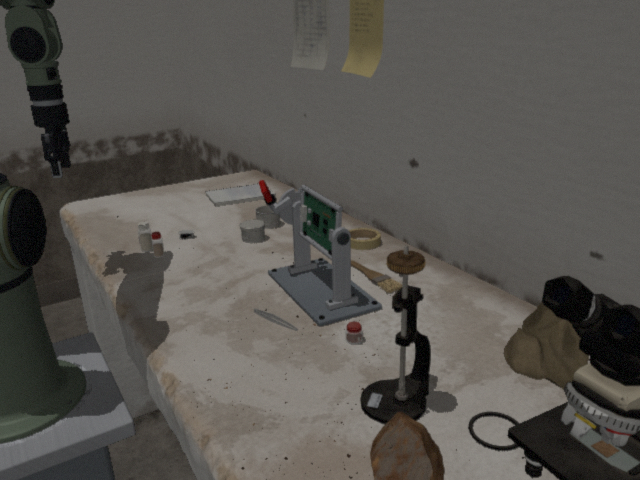

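View pics/top0.png

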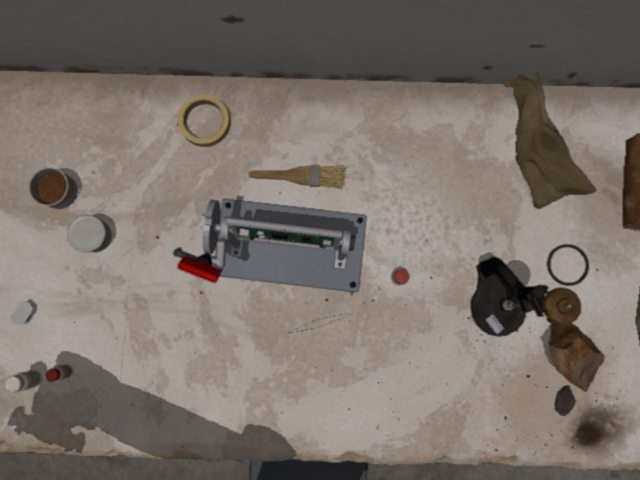

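Top view: plate corners are near (226,198), (367,213), (358,292) and (219,279). The rail runs from (228,228) to (345,240), and the red knob is at about (199,268). Next I cast rays and check sizes.

```bash
cat > h.py <<'E'
import numpy as np, cv2
from scipy.spatial.transform import Rotation as R
from bench import bot, solve_ik, imaging
def ray(m,uv):
    K=m["K"]; d=np.linalg.inv(K)@[uv[0],uv[1],1]; d=d*[1,-1,-1]
    return m["position"],R.from_euler("xyz",m["rotation"]).apply(d)
def plane(m,uv,z):
    p,d=ray(m,uv); return p+d*(z-p[2])/d[2]
def tri(rs):
    A=np.zeros((3,3));b=np.zeros(3)
    for p,d in rs:
        d=d/np.linalg.norm(d);P=np.eye(3)-np.outer(d,d);A+=P;b+=P@p
    x=np.linalg.solve(A,b); return x,[np.linalg.norm(np.cross(x-p,d/np.linalg.norm(d))) for p,d in rs]
def proj(m,X):
    c=R.from_euler("xyz",m["rotation"]).inv().apply(np.asarray(X)-m["position"])*[1,-1,-1]
    c=np.atleast_2d(c)@m["K"].T; return c[:,:2]/c[:,2:]
def red(im):
    b,g,r=[im[...,i].astype(int) for i in range(3)]
    n,l,s,c=cv2.connectedComponentsWithStats(((r>90)&(g<0.4*r)&(b<0.4*r)).astype(np.uint8))
    return [(s[i],c[i]) for i in range(1,n) if s[i][4]>30]
E
python3 - <<'E'
from h import *
np.set_printoptions(precision=1,suppress=True)
m=imaging.camera_model("top"); im=cv2.imread("pics/top0.png"); s=cv2.imread("pics/side0.png"); ms=imaging.camera_model("side")
C=[plane(m,c,12) for c in [(226,198),(367,213),(358,292),(219,279)]]
print(np.array(C),[np.linalg.norm(C[i]-C[(i+1)%4]) for i in range(4)],np.mean(C,0))
print(red(im),red(s))
a=cv2.resize(im[180:310,165:385],None,fx=3.6,fy=3.6,interpolation=2); cv2.imwrite("pics/ct.png",a)
a=cv2.resize(s[170:330,230:390],None,fx=3.7,fy=3.7,interpolation=2); cv2.imwrite("pics/cs.png",a)
kn=max(red(im),key=lambda q:q[0][4])[1]; ks=min(red(s),key=lambda q:q[1][1])[1]
print("knob",tri([ray(m,kn),ray(ms,ks)]),plane(m,kn,218))
E
```

```text
[[ 707.9  170.6   12. ]
 [ 685.8 -100.3   12. ]
 [ 534.8  -85.6   12. ]
 [ 552.7  177.    12. ]] [np.float64(271.7867404528527), np.float64(151.68355352641748), np.float64(263.2101062301819), np.float64(155.36829732820246)] [620.3  40.4  12. ]
[(array([178, 262,  39,  20, 286], dtype=int32), array([197.1, 271.6]))] [(array([259, 180,   7,  13,  52], dtype=int32), array([262.3, 185.8]))]
knob (array([555.6, 174.4, 224.2]), [np.float64(0.336710046041671), np.float64(0.33671004604162824)]) [555.6 175.9 218. ]
```

View pics/ct.png

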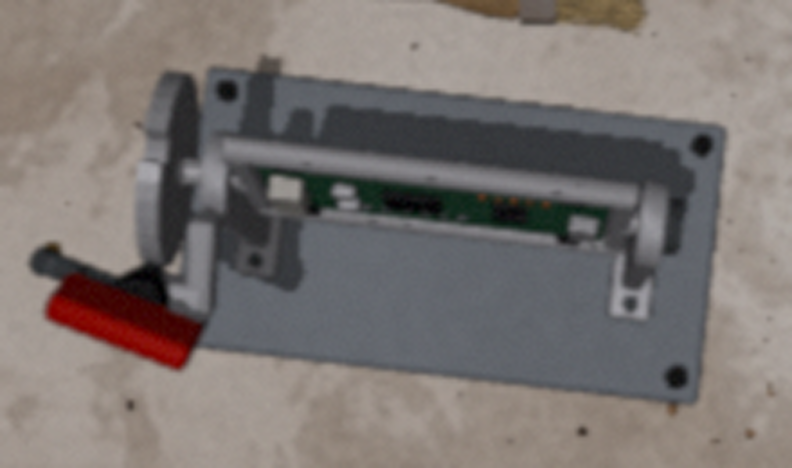

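View pics/cs.png

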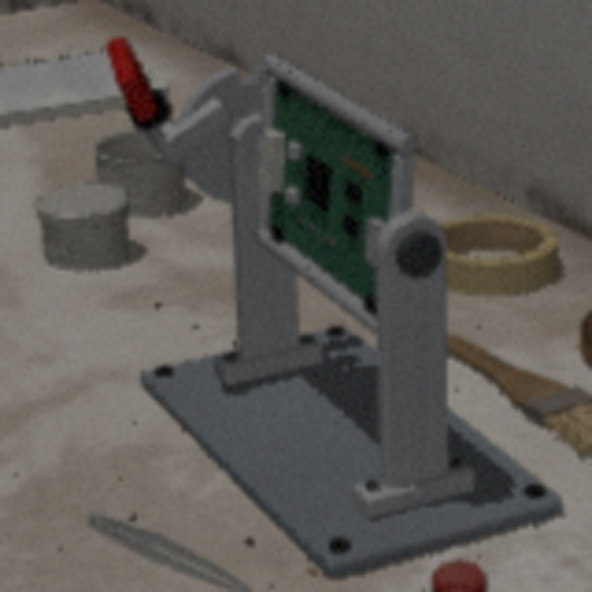

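The crops show plate corners TL (222.5,199), TR (366.4,215.3) and BR (358,292). The rail centreline runs from about (227,222) to (342,234). The knob bar runs along the turning axis (open), and the board leans slightly.

```bash
python3 - <<'E'
from h import *
np.set_printoptions(precision=2,suppress=True)
m=imaging.camera_model("top"); ms=imaging.camera_model("side")
o=np.array([165,180]); f=lambda p:np.array(p)/3.6+o
TL,TR,BR,BL=[plane(m,f(p),12) for p in [(207,68),(725,127),(695,403),(177,345)]]
print(TL,TR,BR,BL,np.linalg.norm(TL-TR),np.linalg.norm(TR-BR),(TL+BR)/2)
os_=np.array([230,170]); g=lambda p:np.array(p)/3.7+os_
S=[plane(ms,g(p),12) for p in [(142,374),(330,573),(562,505)]]
print("side",np.array(S),np.linalg.norm(S[0]-S[1]),np.linalg.norm(S[1]-S[2]),(S[0]+S[2])/2)
for a in (f((222,152)),f((637,195))): print("rail z219",plane(m,a,219))
for a,b in (((222,152),(270,62)),((637,195),(408,137))): print(tri([ray(m,f(a)),ray(ms,g(b))]))
y=(TL-TR)/np.linalg.norm(TL-TR); print("yaw of y axis-90",np.arctan2(y[1],y[0])-np.pi/2)
y=(S[0]-S[1]);print(np.arctan2(y[1],y[0])-np.pi/2)
E
```

```text
[705.99 177.19  12.  ] [681.32 -99.21  12.  ] [534.9 -85.7  12. ] [558.39 186.39  12.  ] 277.50535150303466 147.0438076174994 [620.45  45.75  12.  ]
side [[ 557.62  176.89   12.  ]
 [ 529.14 -100.53   12.  ]
 [ 674.88 -111.68   12.  ]] 278.87993105955434 146.161506966271 [616.25  32.6   12.  ]
rail z219 [632.62 134.01 219.  ]
rail z219 [618.65 -43.68 219.  ]
(array([634.59, 133.33, 217.38]), [np.float64(1.982151628489951), np.float64(1.9821516284900123)])
(array([618.97, -43.95, 222.31]), [np.float64(0.8282629213402392), np.float64(0.8282629213403072)])
yaw of y axis-90 -0.0889984563183075
-0.10229048064634538
```

```bash
cat >> h.py <<'E'
PIV=np.array([620.2,45.5,165.]); YAW=-0.09; KN=np.array([-74.,122.,218.-165.])
F=R.from_euler("z",YAW)
def pose(p_frame,zc,yc,depth):
    """tool z along zc, jaws along yc (frame axes); TCP lies depth beyond p_frame (relative to pivot)"""
    M=F.as_matrix()@np.column_stack([np.cross(yc,zc),yc,zc])
    return PIV+F.apply(np.asarray(p_frame)+depth*np.asarray(zc)), R.from_matrix(M).as_euler("xyz")
def rail(q,depth,s=1):
    u=np.array([-np.sin(q),0,np.cos(q)]); n=np.array([np.cos(q),0,np.sin(q)])
    return pose(55*u,-u,s*n,depth)
def knob(q,depth,s=1):
    a=np.array([-np.sin(.45),0,np.cos(.45)]); x=np.array([np.cos(.45),0,np.sin(.45)]); y=np.array([0,1.,0])
    t=1.3-q+np.pi/2
    return pose(KN,-a,s*(np.cos(t)*x+np.sin(t)*y),depth)
E
python3 - <<'E'
from h import *
np.set_printoptions(precision=2,suppress=True)
for s in (1,-1):
    for n,p in [("r-.11",rail(-.11,12,s)),("up",rail(-.11,-80,s)),("r.45",rail(.45,12,s)),("rup",rail(.45,-80,s)),("kup",knob(0,-80,s)),("k0",knob(0,14,s)),("k1.3",knob(1.35,14,s)),("k1.3up",knob(1.3,-80,s))]:
        print(s,n,p[0],p[1],solve_ik(*p))
E
```

```text
1 r-.11 [624.9   45.08 207.74] [-3.03  0.    1.48] [-0.05  0.57  0.13  1.24  0.    1.61]
1 up [634.96  44.17 299.18] [-3.03  0.    1.48] [-0.05  0.56  0.34  1.46  0.    1.61]
1 r.45 [601.57  47.18 203.72] [2.69 0.   1.48] [-0.03  0.16 -0.61  0.35 -0.03  1.62]
1 rup [561.72  50.78 286.56] [2.69 0.   1.48] [-0.03  0.   -0.55  0.57 -0.03  1.63]
1 kup [522.81 176.78 290.04] [-2.71  0.12 -1.91] [ 0.28  0.   -0.54  0.6  -0.16 -0.96]
1 k0 [563.53 173.11 205.39] [-2.71  0.12 -1.91] [ 0.25  0.15 -0.61  0.38 -0.14 -0.99]
1 k1.3 [563.53 173.11 205.39] [3.12 0.45 3.  ] [ 0.25  0.15 -0.61  0.38 -0.14  0.36]
1 k1.3up [522.81 176.78 290.04] [3.14 0.45 3.05] [ 0.28  0.   -0.54  0.6  -0.16  0.34]
-1 r-.11 [624.9   45.08 207.74] [ 3.03  0.   -1.66] [-0.05  0.57  0.13  1.24  0.   -1.53]
-1 up [634.96  44.17 299.18] [ 3.03  0.   -1.66] [-0.05  0.56  0.34  1.46  0.   -1.53]
-1 r.45 [601.57  47.18 203.72] [-2.69  0.   -1.66] [-0.03  0.16 -0.61  0.35 -0.03 -1.52]
-1 rup [561.72  50.78 286.56] [-2.69  0.   -1.66] [-0.03  0.   -0.55  0.57 -0.03 -1.51]
-1 kup [522.81 176.78 290.04] [ 2.71 -0.12  1.24] [ 0.28  0.   -0.54  0.6  -0.16  2.18]
-1 k0 [563.53 173.11 205.39] [ 2.71 -0.12  1.24] [ 0.25  0.15 -0.61  0.38 -0.14  2.15]
-1 k1.3 [563.53 173.11 205.39] [-3.12 -0.45 -0.15] [ 0.25  0.15 -0.61  0.38 -0.14 -2.79]
-1 k1.3up [522.81 176.78 290.04] [ 3.14 -0.45 -0.09] [ 0.28  0.   -0.54  0.6  -0.16 -2.81]
```

```bash
python3 - <<'E'
from h import *
bot.move_ptp(*rail(-.11,-130)); 
m=imaging.camera_model("wrist"); im=imaging.capture("wrist"); cv2.imwrite("pics/w1.png",im); print(m, bot.get_state()["t"])
P=lambda v: PIV+F.apply(v)
u=lambda q:55*np.array([-np.sin(q),0,np.cos(q)])
print(proj(m,[P(u(-.11)+[0,89,0]),P(u(-.11)),P(u(-.11)-[0,89,0]),P(KN)]))
E
```

```text
{'K': array([[431.21333892,   0.        , 321.38095991],
       [  0.        , 431.21333892, 242.43129483],
       [  0.        ,   0.        ,   1.        ]]), 'position': array([663.35662704, 119.19851534, 490.32675578]), 'rotation': array([-0.30375367,  0.10979707, -0.08817872])} 2.5083
[[320.60976108  86.50726373]
 [320.43684896 230.58013684]
 [320.29368745 349.86438281]
 [187.21527402  28.08841448]]
```

View pics/w1.png

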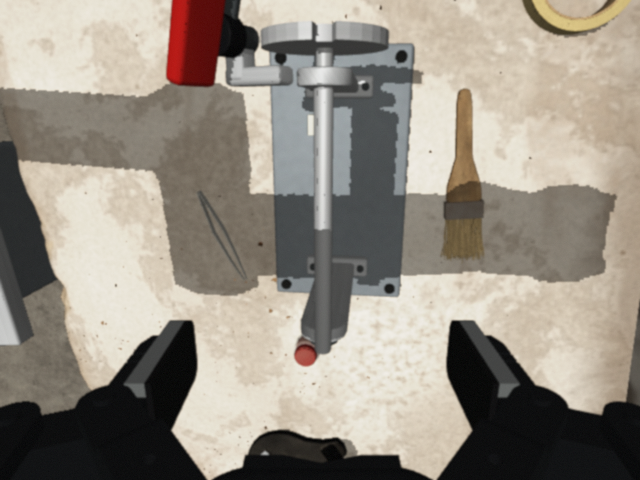

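The wrist view shows the rail at column ~322 from (322,88) to (322,352), against a prediction of (320.5, 86–350), so they agree. Plate corners are near (271,45), (414,44), (399,297) and (277,293). I'll check the plate centre, then grip.

```bash
python3 - <<'E'
from h import *
np.set_printoptions(precision=2,suppress=True)
m=imaging.camera_model("wrist")
C=np.array([plane(m,p,12) for p in [(271,45),(414,44),(399,297),(277,293)]]); print(C,C.mean(0),(C[1]+C[3])/2,(C[0]+C[2])/2)
print("rail", plane(m,(322.5,90),219.7),plane(m,(322,340),219.7))
bot.movel(rail(-.11,12)[0],max_speed=120,threshold=15)
s=bot.get_state(); print(s["tcp_pos"],s["contact_force"])
bot.grip(0.0,25); s=bot.get_state(); print(s["tcp_pos"],s["contact_force"],s["opening"]*85,s["t"])
E
```

```text
[[564.   189.69  12.  ]
 [709.01 175.78  12.  ]
 [684.57 -99.36  12.  ]
 [536.98 -88.39  12.  ]] [623.64  44.43  12.  ] [623.    43.69  12.  ] [624.28  45.17  12.  ]
rail [635.17 131.54 219.7 ] [620.16 -35.75 219.7 ]
[625.48  45.04 208.59] [ 0.18 -0.45  0.21]
[624.98  45.07 207.86] [-0.69  0.31  0.9 ] 10.46292035670713 4.5083
```

```bash
python3 - <<'E'
from h import *
np.set_printoptions(precision=2,suppress=True)
for q in np.linspace(-.11,.45,8)[1:]:
    p,o=rail(q,12); bot.movel(p,o,max_speed=40); s=bot.get_state(); print(round(q,2),s["tcp_pos"]-p,s["contact_force"],s["wrist_torque"],s["t"])
cv2.imwrite("pics/top1.png",imaging.capture("top"))
bot.grip(0.6); s=bot.get_state(); print(s["contact_force"])
bot.movel(rail(.45,-110)[0],max_speed=150)
m=imaging.camera_model("wrist"); print(m); cv2.imwrite("pics/w2.png",imaging.capture("wrist"))
P=lambda v: PIV+F.apply(v)
u=lambda q,r=55:r*np.array([-np.sin(q),0,np.cos(q)])
print(proj(m,[P(u(.45)+[0,89,0]),P(u(.45)),P(KN),P(u(.45,60)+[0,112,0])]),bot.get_state()["t"])
E
```

```text
-0.03 [-1.34  0.06 -0.67] [ 0.83 -0.8  -6.6 ] [-0.02 -0.25  0.04] 4.7583
0.05 [-1.77  0.11 -1.24] [-0.65 -0.83 -8.06] [ 0.01  0.13 -0.01] 5.0083
0.13 [-1.63  0.1  -1.31] [ -0.67  -0.27 -11.07] [ 0.05  0.35 -0.01] 5.2583
0.21 [-1.55  0.13 -1.41] [  0.45  -0.04 -12.55] [0.09 0.69 0.02] 5.5083
0.29 [-1.2   0.1  -1.49] [  2.54   0.   -17.32] [0.06 0.76 0.06] 5.7583
0.37 [ 0.08  0.02 -0.63] [  5.71   0.27 -17.24] [0.17 0.5  0.06] 6.0167
0.45 [ 0.31 -0.01 -0.17] [  4.58   0.17 -15.11] [0.14 0.88 0.04] 6.275
[-0.    0.08 -0.49]
{'K': array([[431.21,   0.  , 321.38],
       [  0.  , 431.21, 242.43],
       [  0.  ,   0.  ,   1.  ]]), 'position': array([494.47, 133.21, 440.87]), 'rotation': array([-0.3 , -0.45, -0.09])}
[[321.48  82.26]
 [321.5  237.99]
 [228.54   4.42]
 [321.47  34.61]] 7.8083
```

View pics/w2.png

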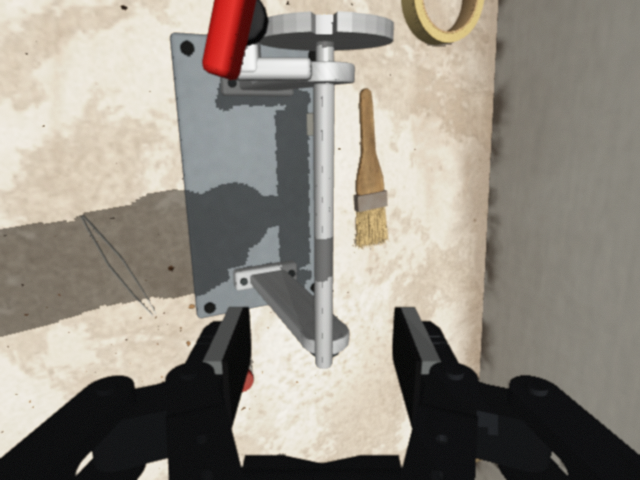

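The slot appears at (324,24) and the disc silhouette spans about columns 257–394, so its centre is near 325.5. The lean is therefore about right, perhaps slightly over. Next I look from above the knob.

```bash
python3 - <<'E'
from h import *
np.set_printoptions(precision=2,suppress=True)
bot.move_ptp(*knob(0,-110)); bot.grip(0.45)
m=imaging.camera_model("wrist"); im=imaging.capture("wrist"); cv2.imwrite("pics/w3.png",im)
print(m,red(im),bot.get_state()["t"])
a=np.array([-np.sin(.45),0,np.cos(.45)]); 
x=np.array([np.cos(.45),0,np.sin(.45)]); b=np.cos(1.3)*x+np.sin(1.3)*np.array([0,1,0])
P=lambda v: PIV+F.apply(v)
u=lambda q,r=55:r*np.array([-np.sin(q),0,np.cos(q)])
print(proj(m,[P(KN+12*a),P(KN+12*a+32*b),P(KN+12*a-32*b),P(u(.45)),P(u(.45)+[0,89,0])]))
E
```

```text
{'K': array([[431.21,   0.  , 321.38],
       [  0.  , 431.21, 242.43],
       [  0.  ,   0.  ,   1.  ]]), 'position': array([423.85, 110.96, 436.23]), 'rotation': array([-0.43,  0.43,  2.75])} [(array([ 309,  191,   23,  101, 2072], dtype=int32), array([320.22, 240.72]))] 10.35
[[322.93 244.97]
 [322.9  295.2 ]
 [322.97 190.77]
 [196.89  55.76]
 [244.84 198.28]]
```

View pics/w3.png

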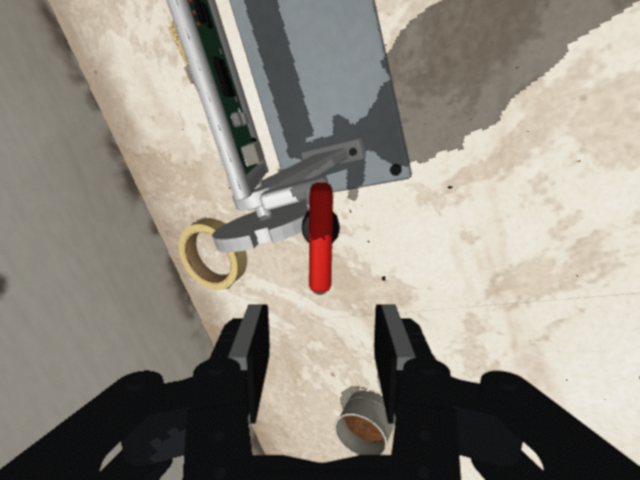

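The red bar is centred at (320.2, 241) against a prediction of (322.9, 243). That puts it about 1.6 mm further in +x, consistent with the wrist plate measurement. I'll update the pivot to x 621.8 and grip the knob.

```bash
sed -i 's/PIV=np.array(\[620.2,45.5/PIV=np.array([621.8,45.0/' h.py; python3 - <<'E'
from h import *
np.set_printoptions(precision=2,suppress=True)
bot.movel(knob(0,-60)[0])
hit=bot.movel(knob(0,14)[0],max_speed=70,threshold=12); s=bot.get_state(); print(hit,s["tcp_pos"]-knob(0,14)[0],s["contact_force"])
if not hit:
    bot.grip(0.0,40); s=bot.get_state(); print(s["contact_force"],s["wrist_torque"],s["opening"]*85)
    for q in (.2,.4,.6,.8,.95,1.05,1.15,1.25,1.32):
        p,o=knob(q,14); bot.movel(p,o,max_speed=40); s=bot.get_state()
        d=(R.from_euler("xyz",s["orientation"])*R.from_euler("xyz",o).inv()).magnitude()
        a=F.apply([-np.sin(.45),0,np.cos(.45)])
        print(q,s["contact_force"],"axial torque",a@s["wrist_torque"],"ang err",d,s["t"])
        if abs(a@s["wrist_torque"])>1.5 and q<1.2: break
E
```

```text
False [0.22 0.09 0.52] [ 0.5   0.65 -0.35]
[-5.13  0.97  4.45] [ 0.19  0.94 -0.  ] 13.526657848833192
0.2 [-4.73  1.44  4.06] axial torque -0.0028294022541740893 ang err 0.0010448583790588083 12.7333
0.4 [-5.71  1.21  3.97] axial torque -0.014970238622002377 ang err 0.0009807359939620062 13.0833
0.6 [-6.1   0.66  3.87] axial torque -0.05201110002464672 ang err 0.0008893523494760154 13.4333
0.8 [-5.24  1.09  4.39] axial torque -0.06969047668507687 ang err 0.000886926210645443 13.7833
0.95 [-5.21  0.8   3.79] axial torque -0.06467149994495455 ang err 0.0008028418545452961 14.0833
1.05 [-5.18  0.63  3.87] axial torque -0.028703705866017042 ang err 0.0007678259017690816 14.3333
1.15 [-5.16 -0.63  4.73] axial torque -0.02274067170058601 ang err 0.0008102605281683564 14.5833
1.25 [-6.04  0.98  3.97] axial torque -0.08002225573401515 ang err 0.0007811703740359935 14.8333
1.32 [-5.75  0.34  4.85] axial torque 0.8045302289748019 ang err 0.00330635301229057 15.0833
```

The torque only rises at 1.32, which is the end stop, so the pin went in. Now I release, retreat and check.

```bash
python3 - <<'E'
from h import *
np.set_printoptions(precision=2,suppress=True)
p,o=knob(1.3,14); bot.movel(p,o,max_speed=40)
bot.grip(0.38); print(bot.get_state()["contact_force"])
bot.movel(knob(1.3,-90)[0],max_speed=100)
m=imaging.camera_model("wrist"); im=imaging.capture("wrist"); cv2.imwrite("pics/w4.png",im)
print(red(im),bot.get_state()["contact_force"],bot.get_state()["t"])
a=np.array([-np.sin(.45),0,np.cos(.45)]); x=np.array([np.cos(.45),0,np.sin(.45)])
P=lambda v: PIV+F.apply(v)
print(proj(m,[P(KN+12*a),P(KN+12*a+32*x),P(KN+12*a-32*x),P(55*a),P(55*a+[0,89,0])]))
E
```

```text
[-0.19  0.31  0.6 ]
[(array([ 310,  196,   25,  111, 2555], dtype=int32), array([322.1 , 250.02]))] [-0.54 -0.74  0.32] 16.9
[[322.61 255.8 ]
 [322.57 309.72]
 [322.66 197.24]
 [134.87 300.47]
 [271.68 300.46]]
```

View pics/w4.png

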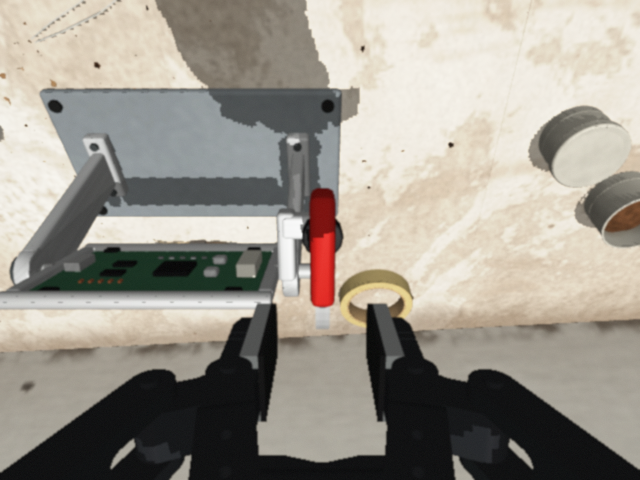

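The wrist view shows the bar square to the axis: vertical at column 322, width 25 px with no tilt. The rail is at row ~300, as predicted for 0.45 rad, and nothing is touched. Handing in.

```bash
python3 -c "
from h import *
bot.sign_off()"
```

```text
the job is handed in; nothing more can be done
```

The job is handed in: the board leans about 0.45 rad towards the robot and the lock knob is turned to its stop. `sign_off` gives no verdict, so this rests on my own checks. The last clock reading before hand-in was 16.9 s of the 64 s allowed.

- **Turning the board:** I held it by the middle of the steel rail and turned it on an arc to a nominal 0.45 rad. The pull on the tool during the arc reached about 18 N, because my first pivot estimate was about 1.6 mm off in x. From that error I estimate the true lean was about 0.48 rad before locking, within the 0.36–0.54 allowed.
- **Locking:** Turning torque stayed below 0.1 N m until the last step, then rose to 0.8 N m at a commanded 1.32 rad. That matches the 1.3 rad stop, with no sign of the pin catching on the disc face at 1.1.
- **Last picture:** The knob bar is square to the turning axis and the rail lies where 0.45 rad predicts. The gripper was clear, with contact force about zero.

**Not confirmed:**
- The pin itself was hidden under the bar, so its seating comes from the torque and the bar angle.
- My estimates of the frame's x position differed by up to about 5 mm between views.
- I did not re-measure the vial, brush and tweezers at the end, but no move went near them and no unexpected contact showed.

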